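# Shut the sample case and show the plate's label over the light pad

## Task

First press the lid of the sample case shut until it clicks past its catch. Then take the glass sample plate off its rest by its clear part (keep the fingers off the frosted label end, the end with the small corner notch) and hold it over the middle of the light pad, label face up, frosted end towards the pad's raised rear bar and tipped up to about halfway between level and upright, with the label about a hand's width above the pad. Finish while holding it still there; leave the lid shut and the scissors, jar and printed swatch alone.

Things in the scene. Friction and masses are not known exactly. Their poses are not given: they have to be found in the camera images.
- case_lid (a joint): hinge angle of the grey sample case's lid, rad: 0 = fully shut, grows as it opens upward, up to 1.4; it stays where it is left (about 1.5 N at the free edge moves it). A spring catch at the middle of the free edge stops it ajar at about 0.08; a push of roughly 10 N there takes it past the catch with a click to 0, where it stays.
- lid_hinge (a point): middle of the lid's hinge line, 50 mm above the desk. Axes of the fixed case (130 x 180 x 50 mm): the shut lid reaches 130 mm along -x (robot's side), the hinge runs along y, z is up. At lid angle q a lid point d from the hinge lies at -d cos q in x, d sin q in z. The catch block in front reaches 163 mm from the hinge, 50 mm high.
- lid_press (a point): place to press: on the outer (upper) face of the lid, mid-width, 115 mm from the hinge and 15 mm from the free edge; the lid is 6 mm thick and turns with the hinge, z out of its outer face
- plate_centre (a point): centre of the glass sample plate, 100 x 32 x 7 mm, 50 g. x runs along its length to the frosted (white, matt) label end, y across it, z out of its label face, up at the start. The frosted part is the last 26 mm; its corner at +x, +y has a square notch 10 x 10 mm; the rest is clear. It starts level on the rest, underside 30 mm above the desk, any way round.
- label_centre (a point): centre of the frosted label end of the plate: 37 mm from the plate's centre along its x; same axes
- clear_end (a point): middle of the plain clear end edge of the plate: 50 mm from the centre along -x; same axes
- plate: the glass sample plate itself; origin at the middle of its underside, axes as plate_centre
- rest: black rest under the plate, fixed to the desk: an upright 60 mm long, 18 mm wide, its top 30 mm high, on a foot 70 x 50 mm and 4 mm high. Origin in the middle of the foot's underside, x along the upright. The plate overhangs it by 7 mm at both long sides.
- pad_centre (a point): middle of the top of the black light pad with white window, 150 (x) x 130 (y) x 12 mm, fixed on the desk; its x points to the raised rear bar along the far edge (16 mm wide, 28 mm high), z up
- scissors: orange-handled scissors lying on the desk, about 150 mm long: leave alone
- swatch: red printed lattice swatch, 60 x 46 x 5 mm: leave alone
- jar: small glass jar with a white cap, 52 mm across, 60 mm high, standing on the desk: leave alone
Things that resemble listed ones, but are neither listed nor needed, are in the scene too. Leave any red look-alike of the part that bears case_lid alone.

How it is judged (in metres and radians):
On the way, in this order (a step that is already met when the one before it is completed fails the run):
1. the case lid is pressed shut past its catch (value of joint case_lid below 0.025 rad), for 0.2 s.
2. the plate is lifted off its rest in the fingers (height (world z) of plate_centre above 0.06 m and contact force between the fingers and plate above 0.5 N and contact force between rest and plate below 0.01 N), for 0.2 s.
At the end, for the whole second after the job is handed in: Lid under 0.025 rad; plate still in the fingers by its clear part; label centre within 35 mm (level) of pad centre, 80-220 mm above the desk; frosted end raised 30-60 deg, towards the rear bar, label face up, plate width within 20 deg of the pad's; nothing else carries it (value of joint case_lid below 0.025 rad and contact force between the fingers and plate above 0.5 N and horizontal distance between label_centre and pad_centre below 0.035 m and height (world z) of label_centre between 0.08 and 0.22 m and height (world z) of clear_end above 0.025 m and angle between plate_centre's own x axis and vertical between 0.5 and 1.07 rad and angle between plate_centre's own z axis and vertical below 1.15 rad and angle between the y axis of plate_centre and the y axis of pad_centre, either way round below 0.35 rad and x of clear_end in the frame of pad_centre below 0 m and x of the grasp point in the frame of plate_centre below 0.012 m and contact force between light_pad and plate below 0.01 N and linear speed of plate below 0.02 m/s); the arm keeps its last pose, push and grip.
It fails at once if the scissors, the jar or the swatch is moved by more than 20 mm (distance of any of scissors, jar, swatch from where it was at the start of the episode above 0.02 m).
It also fails if it takes over 58 s, if anything falls off the work surface, if the arm or the gripper's body presses on something with over 40 N, if the wrist force passes 120 N, or if a joint passes its speed limit or range.

## Robot

A 6-joint arm with a two-finger parallel gripper is mounted at the origin on the work surface. World frame = base frame: x ahead of the robot, y to its left, z up, the work surface at z = 0. Lengths are in mm, angles in rad, forces in N, time in s.
With the tool pointing down it reaches from about 425 to 1125 mm from the base axis. Payload 14.9 kg.
Tool frame: the origin (TCP) lies between the finger pads; the fingertips stand 8 mm ahead of it and the grasp point (between the pads) lies 11 mm behind it; z points along the fingers, y is the direction in which the jaws open and shut (so a half turn about z gives the same grasp; the last joint's range is limited). The gripper opens to 91 mm and grips with 3 to 60 N. Pads are 32 mm wide; open, the fingers measure 118 mm over their backs; the gripper's body (76 mm by 178 mm) begins 60 mm behind the grasp point.
Start: joints at [1.274, 0.379, 1.734, -0, 1.028, -0.033], TCP at [182.532, 675.796, 221.932] pointing down, gripper open.
Joint ranges: [-2.77, 2.77], [-0.74, 2.19], [0, 2.66], [-1.06, 4.2], [0.31, 2.87], [-3.08, 3.08]. Speed limits (rad/s): [1.89, 1.89, 2.39, 3.14, 3.14, 3.14].

## Interface

Orientations are given as a rotation vector (axis times angle).
In Python, from workcell import * gives the robot as it stands.
- The arm moves only by the tool drive_tool, never from a script. Its arguments are lists of equal length, an entry for each row: "xyz": the shift along the world's x, y, z in mm, a list of three; "rot": the turn, a rotation vector about the world's x, y, z in degrees, a list of three. A call has 1 to 20 rows; each row shifts and turns the commanded pose from where the row before left it; what a row does not reach is not made up. A row lasts 1/8 s, in which the tool goes at most 62.5 mm and 10.7 degrees, less where a joint would pass 70% of its speed; a pose out of reach is approached as far as the arm can. A call with a gripper value outside its range is refused whole. "gripper" is the closure, from 0 (fully open) to 1 (shut), set as the call begins (left out, the last holds). The fingers move at their own pace and stop on an object; "grip_force" is the grip in N (left out, the last holds). Time passes only in rows, so rows that do not move let the fingers close. It gives the time, the measured TCP pose, the force and the opening at its end, in the units of the state.
- observe(): the state, without advancing time (a new reading comes with each control period).
- snapshot(name): name is "scene" or "top" or "wrist"; returns (picture, depth): 420x560x3 uint8, blue, green, red; 420x560 float32, mm along the optical axis (not along the pixel's ray), 0 where there is no reading.
- get_calibration(name): a dict with "mtx" (3x3 intrinsics, pixels), "R" (3x3) and "t" (3): a world point X has camera coordinates R X + t. Camera axes: x right, y down, z forward; pixel columns grow to the right and rows downward; lengths in mm; the calibration is good to about 2 mm. A picture is of the moment at which its call begins: read the wrist's pose just before it. get_calibration takes no time and is no camera call; for the wrist camera it gives the pose at the moment of the call.
- finish_job(): hands the job in, once; it reports no verdict.
The state is a dict: "time": time; "q": joint angles; "qvel": joint speeds; "tau": joint torques, N m; "tool_pos": TCP position; "tool_rot": TCP orientation; "contact_force": force on the tool from outside, world axes, zero at the start; "wrist_torque": the same for the moment, N m; "width": finger opening in mm.
Only numpy, scipy, OpenCV 4.12 (cv2) and the standard library are available. Lean on these libraries where they do the work, as an engineer would, in place of code of your own. Each camera call takes 0.05 s, during which the arm holds its last target. There are 200 camera calls.

## Working session

There is one attempt and no reset: what is moved stays moved. The work goes in short steps, Python scripts to look and compute and a tool call to move; the robot and the scene stay as the last step left them, time stands still between calls to the robot, and variables do not carry over. Pictures are saved under pics/ and viewed, about 8 in all and at most 12, crops included, and the job is handed in when it is done.

Besides the shell and the picture viewer there is one more tool, called after "Request:" as name(argument=value, ...) on one line, values as JSON. drive_tool: Moves the arm, as the interface text tells. Its arguments: {"type":"object","properties":{"xyz":{"type":"array","items":{"type":"array","items":{"type":"number"}}},"rot":{"type":"array","items":{"type":"array","items":{"type":"number"}}},"gripper":{"type":"number"},"grip_force":{"type":"number"}},"required":["xyz","rot"]}

```bash
mkdir -p pics; cat > h.py <<'E'
from workcell import *
import numpy as np, cv2, pickle
def grab(n):
    c=get_calibration(n); p,d=snapshot(n); 
    pickle.dump((p,d,c),open(f'{n}.pkl','wb')); return p,d,c
def world(n):
    p,d,c=pickle.load(open(f'{n}.pkl','rb'))
    K=np.array(c['mtx']);R=np.array(c['R']);t=np.array(c['t'])
    v,u=np.mgrid[:d.shape[0],:d.shape[1]]
    X=np.stack([(u-K[0,2])/K[0,0]*d,(v-K[1,2])/K[1,1]*d,d],-1)
    return p,d,(X-t)@R
E
python3 - <<'E'
from h import *
print(observe())
a=[grab(n)[0] for n in('scene','top')]
for n,p in zip(('scene','top'),a): cv2.imwrite(f'pics/{n}1.png',cv2.resize(p,(784,588)))
E
```

```text
{'time': 0.0, 'q': array([ 1.27367176e+00,  3.79428122e-01,  1.73474336e+00, -1.32424431e-05,
        1.02848415e+00, -3.32754521e-02]), 'qvel': array([-0.00014842, -0.00043185, -0.00103603, -0.00103593, -0.00085189,
       -0.00102174]), 'tau': array([ 1.69694620e-03, -7.63711309e+01, -4.34384859e+01,  6.50379108e-02,
        4.22737165e-02, -1.03376417e-04]), 'tool_pos': array([182.44391233, 675.42896903, 221.29310191]), 'tool_rot': array([-4.13219841e-01, -3.11413278e+00,  1.64983698e-03]), 'contact_force': array([ 0.45251698,  0.47236268, -0.66175664]), 'wrist_torque': array([-0.0023599 , -0.01933249, -0.02274379]), 'width': 91.26554497324084}
```

View pics/scene1.png

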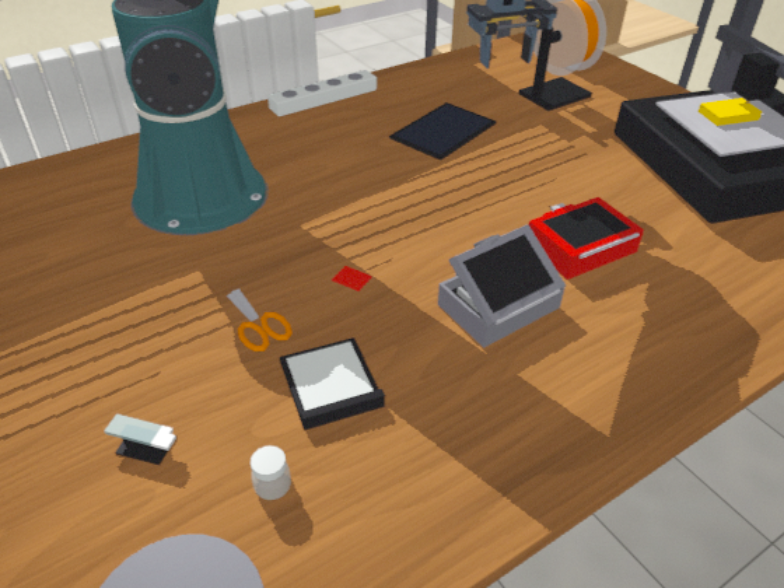

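View pics/top1.png

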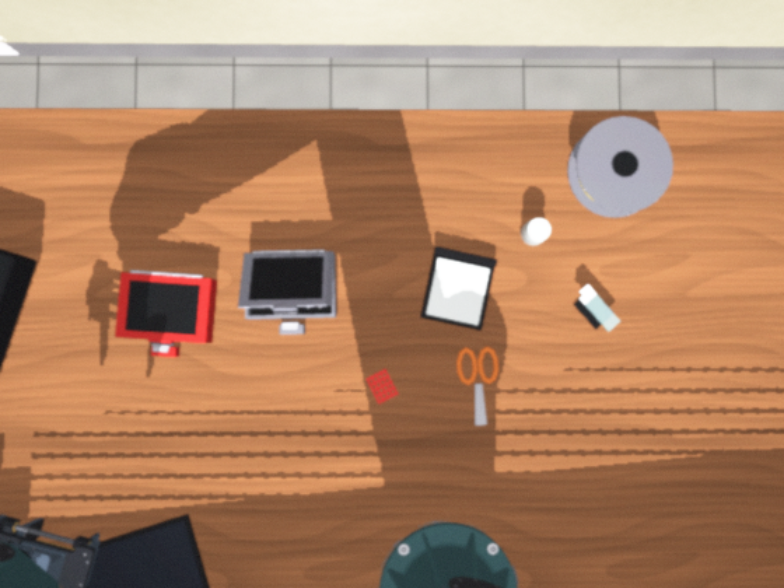

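The scene view shows the grey case with its lid ajar at (505,280), the pad at (330,380), the plate at (140,430) and the jar at (270,470). In the top view the case is at (288,285), the pad at (458,288) with its rear bar at the top, and the plate at (598,306) with its frosted end at the upper left.

```bash
python3 - <<'E'
from h import *
p,d,W=world('top')
s=560/784
for nm,u,v in [('hingeL',246,252),('hingeR',334,250),('lid mid',287,278),('lidfreeL',243,300),('lidfreeR',333,300),('catch',291,327),('pad',458,290),('plate',598,306),('frost',589,294),('clearend',610,322),('jar',537,230)]:
    print(nm,np.round(W[int(v*s),int(u*s)],1))
def rect(nm,sel,box):
    m=np.zeros(d.shape,bool);x0,x1,y0,y1=[int(k*s) for k in box];m[y0:y1,x0:x1]=1
    m&=sel
    P=W[m]; r=cv2.minAreaRect(P[:,:2].astype(np.float32)); print(nm,len(P),r,np.median(P[:,2]),P[:,2].min(),P[:,2].max())
    return P
z=W[...,2]
rect('plate',(z>28)&(z<45)&(d>0),(565,640,270,345))
rect('pad',(z>7)&(z<40)&(d>0),(410,505,235,340))
rect('bar',(z>21)&(z<40)&(d>0),(410,505,235,340))
P=rect('case',(z>35)&(d>0),(225,345,230,340))
# lid plane
m=(W[...,0]>P[:,0].min())&(d>0)
x0,x1,y0,y1=[int(k*s) for k in(262,312,258,290)]
Q=W[y0:y1,x0:x1].reshape(-1,3);c=Q.mean(0);n=np.linalg.svd(Q-c)[2][2];n*=np.sign(n[2]);print('lid plane',c,n)
rect('case body',(z>10)&(d>0),(225,345,230,340))
rect('case cols',(z>62)&(d>0),(225,345,230,340))
cv2.imwrite('pics/crop1.png',np.hstack([cv2.resize(p[y0:y1,x0:x1],(392,392),interpolation=cv2.INTER_CUBIC) for x0,x1,y0,y1 in[(395,451,190,246),(160,250,165,255)]]))
E
```

```text
hingeL [696.5 418.3  -2.3]
hingeR [ 7.024e+02  2.337e+02 -5.000e-01]
lid mid [635.5 317.8  90.9]
lidfreeL [590.5 399.8 113.5]
lidfreeR [593.7 232.8  52.7]
catch [540.6 317.7  43.5]
pad [615.9 -25.3  16.6]
plate [ 582.8 -308.9   38. ]
frost [ 605.6 -288.2   41.3]
clearend [ 548.5 -330.9   38.8]
jar [ 735.1 -180.    57.5]
plate 398 ((579.0795288085938, -308.83489990234375), (100.11894226074219, 33.9114990234375), 41.24420166015625) 36.46222840281112 28.450793370877467 43.506298397312435
pad 2269 ((625.7642211914062, -22.56049346923828), (173.42208862304688, 205.2716064453125), 89.83790588378906) 12.519462999550816 7.009322546087788 35.3427684963699
bar 255 ((677.5349731445312, -44.812164306640625), (118.60151672363281, 98.13481140136719), 33.127864837646484) 27.152757814968535 21.12863309872135 35.3427684963699
case 3039 ((616.1752319335938, 319.59381103515625), (157.6211700439453, 180.9765167236328), 1.6218891143798828) 87.08078087493539 35.10887675676568 125.64883614428855
lid plane [643.91394967 320.73403464  89.33184533] [0.99218628 0.01271894 0.12411532]
case body 3380 ((618.0567626953125, 338.53704833984375), (234.84776306152344, 181.5945587158203), 80.46015167236328) 82.89705638960788 10.068082995940642 125.64883614428855
case cols 2449 ((624.679931640625, 320.17291259765625), (121.97891998291016, 180.41990661621094), 0.17093323171138763) 94.60223539496275 62.12425847310328 125.64883614428855
```

View pics/crop1.png

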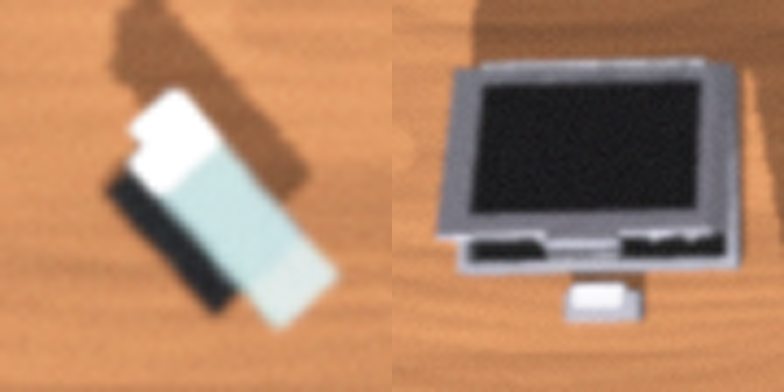

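```bash
python3 - <<'E'
from h import *
s=560/784
_,_,c=pickle.load(open('top.pkl','rb'))
K=np.array(c['mtx']);R=np.array(c['R']);t=np.array(c['t'])
def at(u,v,z):
    r=R.T@np.linalg.solve(K,[u,v,1]);o=-R.T@t
    return (o+r*(z-o[2])/r[2])[:2]
C=np.array([at(u*s,v*s,z) for u,v,z in[(435,248,28),(496,261,28),(481,329,12),(422,316,12)]])
print('pad corners',C.round(),C.mean(0).round(1),np.linalg.norm(np.diff(C,axis=0),axis=1))
# crop coords: right crop origin (160,165), scale 392/90
k=90/392
cr=lambda u,v,z:at(160+(u-392)*k,165+v*k,z).round(1)
print('catch front',cr(603,320,45),'body front corners',cr(463,270,50),cr(741,268,50))
for q in(.4,.5,.6): print(q,'free edge',cr(440,237,50+130*np.sin(q)),cr(716,237,50+130*np.sin(q)),'hinge',cr(457,70,53),cr(736,66,53))
for n,xl in(('top',None),('scene',None)):
    p,d,W=world(n)
    m=(d>0)&(W[...,0]>600)&(W[...,0]<685)&(abs(W[...,1]-320)<65)&(W[...,2]>55)&(W[...,2]<135)
    P=W[m]
    A=np.c_[P[:,0]-640,P[:,1]-320,np.ones(len(P))];co=None;w=np.ones(len(P),bool)
    for i in range(6):
        co=np.linalg.lstsq(A[w],P[w,2],rcond=None)[0]; r=P[:,2]-A@co; w=abs(r)<8
    print(n,len(P),w.sum(),co,np.degrees(np.arctan(-co[0])),r[w].std())
    z=W[...,2];m=(d>0)&(z>20)&(abs(W[...,0]-579)<70)&(abs(W[...,1]+309)<70)&(z<60)
    Q=W[m];print(n,'plate',len(Q),cv2.minAreaRect(Q[:,:2].astype(np.float32)),np.median(Q[:,:3],axis=0))
E
```

```text
pad corners [[ 701.   23.]
 [ 675. -103.]
 [ 535.  -73.]
 [ 562.   49.]] [618.1 -26.3] [128.55746363 142.90890801 125.19856362]
catch front [525.2 313.4] body front corners [557.4 402.9] [558.6 224.1]
0.4 free edge [576.6 407.5] [576.5 236.8] hinge [686.5 407.6] [689.3 227.6]
0.5 free edge [576.1 405.1] [576.  235.9] hinge [686.5 407.6] [689.3 227.6]
0.6 free edge [575.6 402.9] [575.6 235.2] hinge [686.5 407.6] [689.3 227.6]
top 1365 1363 [-5.85032400e-01 -1.27353511e-02  8.55662785e+01] 30.329017176142752 2.4282059071938877
top plate 403 ((579.0795288085938, -308.83489990234375), (100.11894226074219, 33.9114990234375), 41.24420166015625) [ 577.21758378 -308.92323424   36.43965053]
scene 1831 1831 [-5.82894286e-01 -1.18329222e-02  8.92148970e+01] 30.237664643033256 2.133766130025376
scene plate 746 ((580.9243774414062, -309.761962890625), (103.27667999267578, 35.291805267333984), 40.810462951660156) [ 582.84577649 -310.59420583   38.25307513]
```

Request:
drive_tool(xyz=[[45, -40, 0], [45, -40, 0], [45, -40, 0], [45, -40, 0], [45, -40, 0], [45, -40, 0], [45, -40, 0], [45, -40, 0], [44, -42, 0], [0, 0, -25], [0, 0, -25], [0, 0, 0], [0, 0, 0]], rot=[[0, 0, -5], [0, 0, -5], [0, 0, -5], [0, 0, -5], [0, 0, -5], [0, 0, -5], [0, 0, -5], [0, 0, -5], [0, 0, -5], [0, 0, 0], [0, 0, 0], [0, 0, 0], [0, 0, 0]], gripper=1, grip_force=10)

```text
time: 1.72
tool_pos: [586.8, 314.1, 172.7]
tool_rot: [1.573, 2.719, 0.001]
contact_force: [-0.9, -0.3, 0.3]
width: 0.6
```

Request:
drive_tool(xyz=[[0, 0, -22], [0, 0, -22], [-3, 0, -10], [-3, 0, -10], [-3, 0, -10], [-2, 0, -10], [-2, 0, -8], [0, 0, -4], [0, 0, 0], [0, 0, 0]], rot=[[0, 0, 0], [0, 0, 0], [0, 0, 0], [0, 0, 0], [0, 0, 0], [0, 0, 0], [0, 0, 0], [0, 0, 0], [0, 0, 0], [0, 0, 0]])

```text
time: 2.98
tool_pos: [573.8, 313.9, 76.2]
tool_rot: [1.573, 2.719, 0.001]
contact_force: [0.3, -0.8, 0.4]
width: 0.5
```

Request:
drive_tool(xyz=[[0, 0, -2], [0, 0, -2], [0, 0, -2], [0, 0, 0]], rot=[[0, 0, 0], [0, 0, 0], [0, 0, 0], [0, 0, 0]])

```text
time: 3.48
tool_pos: [573.5, 313.9, 70.1]
tool_rot: [-1.573, -2.719, -0.0]
contact_force: [-2.1, 1.3, 3.6]
width: 0.8
```

Request:
drive_tool(xyz=[[0, 0, -2], [0, 0, -1], [0, 0, 0]], rot=[[0, 0, 0], [0, 0, 0], [0, 0, 0]])

```text
time: 3.85
tool_pos: [573.6, 313.7, 66.7]
tool_rot: [1.573, 2.719, -0.0]
contact_force: [0.3, -0.4, 0.3]
width: 0.3
```

Request:
drive_tool(xyz=[[0, 0, -1], [0, 0, -1], [0, 0, 0]], rot=[[0, 0, 0], [0, 0, 0], [0, 0, 0]])

```text
time: 4.22
tool_pos: [573.5, 313.8, 64.8]
tool_rot: [-1.574, -2.719, 0.0]
contact_force: [0.2, 0.6, -0.2]
width: 0.2
```

Request:
drive_tool(xyz=[[0, 0, -1], [0, 0, -1], [0, 0, 0]], rot=[[0, 0, 0], [0, 0, 0], [0, 0, 0]])

```text
time: 4.6
tool_pos: [573.7, 313.9, 63.9]
tool_rot: [-1.573, -2.719, 0.0]
contact_force: [-6.3, -3.0, 15.3]
width: 0.4
```

Request:
drive_tool(xyz=[[0, 0, 40], [0, 0, 50], [0, 0, 50], [0, -52, 0], [0, -52, 0], [0, -52, 0], [0, -52, 0], [0, -52, 0], [0, -52, 0], [0, -52, 0], [0, -52, 0], [0, -52, 0], [0, -52, 0], [0, -52, 0], [2, -55, 0], [0, 0, 0], [0, 0, 0]], rot=[[0, 0, 0], [0, 0, 0], [0, 0, 0], [0, 0, -6.6], [0, 0, -6.6], [0, 0, -6.6], [0, 0, -6.6], [0, 0, -6.6], [0, 0, -6.6], [0, 0, -6.6], [0, 0, -6.6], [0, 0, -6.6], [0, 0, -6.6], [0, 0, -6.6], [0, 0, -6.3], [0, 0, 0], [0, 0, 0]])

```text
time: 6.72
tool_pos: [575.2, -312.9, 202.6]
tool_rot: [-2.942, -1.1, 0.0]
contact_force: [-0.2, -0.1, 0.7]
width: 0.6
```

```bash
python3 - <<'E'
from h import *
print(observe()['tool_pos'],observe()['tool_rot'])
for n in('scene','wrist'): grab(n)
p,d,W=world('scene')
m=(d>0)&(W[...,0]>590)&(W[...,0]<670)&(abs(W[...,1]-317)<60)&(W[...,2]>40)&(W[...,2]<90)
P=W[m];co=np.linalg.lstsq(np.c_[P[:,0]-630,np.ones(len(P))],P[:,2],rcond=None)[0];print('lid',co,len(P))
p2,d,W=world('wrist');z=W[...,2]
m=(d>0)&(z>25)&(abs(W[...,0]-579)<75)&(abs(W[...,1]+309)<75)&(z<50)
Q=W[m];print('plate',len(Q),cv2.minAreaRect(Q[:,:2].astype(np.float32)),np.median(Q,axis=0))
cv2.imwrite('pics/c2.png',np.hstack([cv2.resize(p[130:270,290:480],(400,295)),cv2.resize(p2,(400,295))]))
E
```

```text
[ 575.24021505 -312.87926142  202.63658656] [-2.94204900e+00 -1.10015272e+00  4.72800891e-04]
lid [-1.74210445e-03  5.84441488e+01] 1039
plate 3209 ((579.3313598632812, -309.5891418457031), (99.75426483154297, 31.59410858154297), 40.4549560546875) [ 582.16969082 -307.05273644   35.94252052]
```

View pics/c2.png

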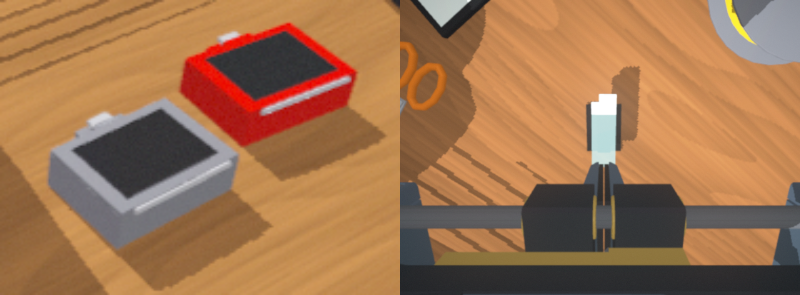

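The lid is flush with the body (slope about 0). The wrist view shows the plate aligned under the jaws, frosted end up and away from the fingers.

Request:
drive_tool(xyz=[[0, 0, 0], [0, 0, -30], [0, 0, -30], [0, 0, -30], [0, 0, 0], [0, 0, 0], [0, 0, 0], [0, 0, 0]], rot=[[0, 0, -0.5], [0, 0, 0], [0, 0, 0], [0, 0, 0], [0, 0, 0], [0, 0, 0], [0, 0, 0], [0, 0, 0]], gripper=0.2)

```text
time: 7.82
tool_pos: [576.0, -313.4, 113.9]
tool_rot: [2.947, 1.087, 0.001]
contact_force: [-0.0, 0.8, -0.3]
width: 72.6
```

Request:
drive_tool(xyz=[[0, 0, -30], [0, 0, -30], [0, 0, -20], [0, 0, -11], [0, 0, 0], [0, 0, 0]], rot=[[0, 0, 0], [0, 0, 0], [0, 0, 0], [0, 0, 0], [0, 0, 0], [0, 0, 0]])

```text
time: 8.57
tool_pos: [576.1, -313.5, 22.8]
tool_rot: [2.947, 1.087, 0.001]
contact_force: [0.9, 0.1, 0.3]
width: 73.1
```

Request:
drive_tool(xyz=[[0, 0, 0], [0, 0, 0], [0, 0, 0], [0, 0, 0], [0, 0, 0], [0, 0, 0], [0, 0, 0], [0, 0, 0]], rot=[[0, 0, 0], [0, 0, 0], [0, 0, 0], [0, 0, 0], [0, 0, 0], [0, 0, 0], [0, 0, 0], [0, 0, 0]], gripper=1, grip_force=15)

```text
time: 9.57
tool_pos: [575.5, -313.2, 22.0]
tool_rot: [-2.948, -1.087, 0.0]
contact_force: [-0.0, 0.0, 1.9]
width: 31.8
```

Request:
drive_tool(xyz=[[0, 0, 5], [0, 0, 15], [0, 0, 30], [0, 0, 40], [0, 0, 40], [0, 0, 40], [0, 0, 0], [0, 0, 0]], rot=[[0, 0, 0], [0, 0, 0], [0, 0, 0], [0, 0, 0], [0, 0, 0], [0, 0, 0], [0, 0, 0], [0, 0, 0]])

```text
time: 10.58
tool_pos: [575.2, -313.0, 191.9]
tool_rot: [-2.947, -1.087, 0.0]
contact_force: [0.2, -0.3, -1.4]
width: 31.5
```

Request:
drive_tool(xyz=[[2, 24, 0], [2, 29, 0], [2, 29, 0], [2, 29, 0], [2, 29, 0], [2, 29, 0], [2, 29, 0], [2, 29, 0], [2, 34, 0], [2, 29, 0], [0, 0, 0], [0, 0, 0]], rot=[[0, 0, -5.2], [0, 0, -5.2], [0, 0, -5.2], [0, 0, -5.2], [0, 0, -5.2], [0, 0, -5.2], [0, 0, -5.2], [0, 0, -5.2], [0, 0, -5.2], [0, 0, -5], [0, 0, 0], [0, 0, 0]])

```text
time: 12.08
tool_pos: [595.1, -23.6, 191.1]
tool_rot: [3.126, -0.308, -0.002]
contact_force: [-0.8, 0.5, -0.6]
width: 32.0
```

Request:
drive_tool(xyz=[[0, 0, 0], [0, 0, 0], [0, 0, 0], [0, 0, 0], [0, 0, 0], [0, 0, 0], [0, 0, 0], [0, 0, 0], [0, 0, 0], [0, 0, 0], [0, 0, 0]], rot=[[-0.98, -4.9, 0], [-0.98, -4.9, 0], [-0.98, -4.9, 0], [-0.98, -4.9, 0], [-0.98, -4.9, 0], [-0.98, -4.9, 0], [-0.98, -4.9, 0], [-0.98, -4.9, 0], [-0.98, -4.9, 0], [0, 0, 0], [0, 0, 0]])

```text
time: 13.45
tool_pos: [595.9, 1.3, 240.7]
tool_rot: [2.818, -0.318, 1.005]
contact_force: [0.0, -0.2, -0.9]
width: 31.8
```

```bash
python3 - <<'E'
from h import *
from scipy.spatial.transform import Rotation as T
o=observe();print(o['tool_pos'],o['q'],o['width']);print(T.from_rotvec(o['tool_rot']).as_matrix().round(3))
p,_,_=grab('scene');cv2.imwrite('pics/s3.png',cv2.resize(p,(784,588)))
E
```

```text
[595.87895728   1.25194296 240.71570819] [ 0.06560672  0.02014531  2.26648009 -0.88964584  0.30647633  2.64603324] 31.837379195494098
[[ 0.756 -0.241  0.609]
 [-0.153 -0.969 -0.195]
 [ 0.637  0.054 -0.769]]
```

View pics/s3.png

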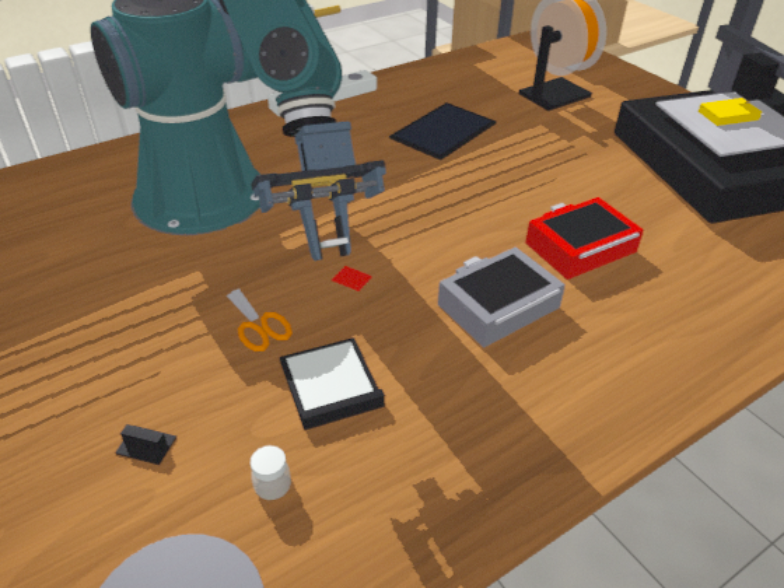

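The scene view shows the lid shut at (500,285), the rest empty, the plate in the fingers at (330,243), and the scissors, jar and swatch untouched. Joint 5 reached its lower limit, so the tilt drifted; I'll ease off and move where that joint has room.

```bash
cat > kin.py <<'E'
from h import *
from scipy.spatial.transform import Rotation as T
def target(e,yaw,label,g=42):
    e,y=np.radians([e,yaw]);x=np.array([np.cos(e)*np.cos(y),np.cos(e)*np.sin(y),np.sin(e)])
    yy=np.array([-np.sin(y),np.cos(y),0]);zz=np.cross(x,yy)
    R=np.c_[x,-yy,-zz]
    return np.array(label)-g*x-11*zz,R
def delta(e,yaw,label):
    o=observe();p,R=target(e,yaw,label)
    return p-o['tool_pos'],np.degrees((T.from_matrix(R)*T.from_rotvec(o['tool_rot']).inv()).as_rotvec()),p
E
python3 - <<'E'
from kin import *
o=observe();pickle.dump([o],open('obs.pkl','wb'))
print(delta(32,-11.3,(635,-30,190)))
E
```

```text
(array([  9.82929911, -25.36712614, -82.31625617]), array([4.70719241, 6.77907724, 2.5024298 ]), array([605.78856002, -24.16297831, 158.41486184]))
```

Request:
drive_tool(xyz=[[0, 0, 0], [0, 0, 0], [5, -12, 0], [5, -13, -25], [0, 0, -25], [0, 0, 0], [0, 0, 0]], rot=[[2.4, 3.4, 1.25], [2.3, 3.4, 1.25], [1.2, 6, 0], [1.2, 6, 0], [0, 0, 0], [0, 0, 0], [0, 0, 0]])

```text
time: 14.38
tool_pos: [605.9, -23.9, 191.4]
tool_rot: [3.031, -0.305, 0.551]
contact_force: [0.1, 1.1, -0.3]
width: 31.6
```

```bash
python3 - <<'E'
from kin import *
o=observe();L=pickle.load(open('obs.pkl','rb'))+[o];pickle.dump(L,open('obs.pkl','wb'))
print(o['tool_pos'],o['q'],o['width']);print(T.from_rotvec(o['tool_rot']).as_matrix().round(3))
print(delta(32,-11.3,(635,-30,190)))
from scipy.optimize import least_squares
S=dict(q=[1.27367176,.379428122,1.73474336,0,1.02848415,-.0332754521],tool_pos=[182.444,675.429,221.293],tool_rot=[-.41322,-3.114133,.00165])
A=[S]+L
Ry=lambda a:T.from_euler('y',a);Rz=lambda a:T.from_euler('z',a)
def fk(v,q,s=(1,1)):
    a1,b,d1,L2,a3,L3,Lt=v
    R=Rz(q[0]);p=R.apply([a1,b,d1]);R=R*Ry(q[1]);p=p+R.apply([0,0,L2]);R=R*Ry(q[2]);p=p+R.apply([a3,0,L3])
    R=R*Rz(s[0]*q[3])*Ry(q[4])*Rz(s[1]*q[5]);return p+R.apply([0,0,Lt]),R
for s in((1,1),(-1,1)):
  for o in A: 
    R=fk([0]*7,o['q'],s)[1];print(s,(T.from_rotvec(o['tool_rot'])*R.inv()).as_rotvec().round(3),(R.inv()*T.from_rotvec(o['tool_rot'])).as_rotvec().round(3))
  r=least_squares(lambda v:np.concatenate([fk(v,o['q'],s)[0]-o['tool_pos'] for o in A]),[0,0,300,500,0,500,300],x_scale=100);print(r.x.round(1),r.cost)
E
```

```text
[605.87812699 -23.94949356 191.42638026] [-0.05120355  0.15740738  2.12722828 -0.12886715  0.5048571   1.82176359] 31.56792792219524
[[ 0.917 -0.201  0.344]
 [-0.185 -0.98  -0.08 ]
 [ 0.353  0.01  -0.936]]
(array([ -0.08956696,  -0.21348475, -33.01151842]), array([ -1.69978153, -11.22146195,   0.34010588]), array([605.78856002, -24.16297831, 158.41486184]))
(1, 1) [-0.    -0.002 -1.571] [ 0.    -0.     1.571]
(1, 1) [ 0.957 -0.306 -1.208] [0.    0.    1.571]
(1, 1) [ 0.54  -0.125 -1.47 ] [0.    0.    1.571]
[  0.   23.3 318.1 550.8  41.4 603.9 260.8] 2.1020858464618713e-06
(-1, 1) [-0.    -0.002 -1.571] [ 0.    -0.     1.571]
(-1, 1) [-0.474 -0.031 -0.158] [-0.454  0.136 -0.161]
(-1, 1) [ 0.37  -0.019 -1.298] [-0.116 -0.068  1.343]
[704.9   4.4 563.8 -10.1 346.  206.6 -69.5] 1473.1239899825514
```

```bash
cat >> kin.py <<'E'
from scipy.optimize import least_squares
V=[0,23.3,318.1,550.8,41.4,603.9,260.8]
Ry=lambda a:T.from_euler('y',a);Rz=lambda a:T.from_euler('z',a)
def fk(q,v=V):
    a1,b,d1,L2,a3,L3,Lt=v
    R=Rz(q[0]);p=R.apply([a1,b,d1]);R=R*Ry(q[1]);p=p+R.apply([0,0,L2]);R=R*Ry(q[2]);p=p+R.apply([a3,0,L3])
    R=R*Rz(q[3])*Ry(q[4])*Rz(q[5]+np.pi/2);return p+R.apply([0,0,Lt]),R
lo=np.array([-2.77,-.74,0,-1.06,.05,-3.08]);hi=np.array([2.77,2.19,2.66,4.2,2.87,3.08])
def ik(p,R,q0):
    Ri=T.from_matrix(R).inv()
    f=lambda q:np.r_[fk(q)[0]-p,300*(Ri*fk(q)[1]).as_rotvec()]
    return least_squares(f,np.clip(q0,lo+.01,hi-.01),bounds=(lo,hi))
E
python3 - <<'E'
from kin import *
q0=observe()['q'];qf=q0.copy();qf[3]+=np.pi;qf[5]-=np.pi;qf[1]-=.5
for nm,qs in(('n',q0),('flip',qf)):
  for e in(32,36,40,45):
    for lab in((617,-27,120),(617,-27,190),(637,-31,150),(637,-31,205)):
      for yw in(-11.3,-4):
        r=ik(*target(e,yw,lab),qs)
        if r.cost<1: print(nm,e,lab,yw,r.x.round(2))
E
```

```text
n 32 (617, -27, 190) -11.3 [-0.04  0.16  2.27 -0.48  0.18  2.17]
n 32 (617, -27, 190) -4 [-0.09  0.15  2.27  0.05  0.16  1.5 ]
n 32 (637, -31, 150) -11.3 [-0.05  0.27  2.24 -0.76  0.12  2.46]
n 32 (637, -31, 150) -4 [-0.09  0.26  2.24  0.14  0.08  1.41]
n 32 (637, -31, 205) -11.3 [-0.05  0.16  2.23 -0.38  0.22  2.07]
n 32 (637, -31, 205) -4 [-0.09  0.15  2.23  0.06  0.2   1.5 ]
n 36 (617, -27, 190) -11.3 [-0.03  0.16  2.29 -1.    0.11  2.7 ]
n 36 (617, -27, 190) -4 [-0.09  0.16  2.3   0.18  0.06  1.38]
n 36 (637, -31, 205) -11.3 [-0.04  0.16  2.25 -0.73  0.14  2.42]
n 36 (637, -31, 205) -4 [-0.09  0.16  2.26  0.13  0.1   1.42]
n 40 (617, -27, 190) -4 [-0.09  0.17  2.32  2.93  0.05 -1.37]
flip 32 (617, -27, 190) -4 [-0.09  0.15  2.27  0.05  0.16  1.5 ]
flip 32 (637, -31, 150) -4 [-0.09  0.26  2.24  0.14  0.08  1.41]
flip 32 (637, -31, 205) -4 [-0.09  0.15  2.23  0.06  0.2   1.5 ]
flip 36 (617, -27, 120) -11.3 [-0.03  0.32  2.3   3.92  0.14 -2.21]
flip 36 (617, -27, 120) -4 [-0.09  0.32  2.3   3.05  0.11 -1.49]
flip 36 (617, -27, 190) -4 [-0.09  0.16  2.3   0.18  0.06  1.38]
flip 36 (6
[... 217 characters left out ...]
0.09  0.17  2.32  2.93  0.05 -1.37]
flip 40 (637, -31, 150) -11.3 [-0.04  0.29  2.28  3.84  0.16 -2.14]
flip 40 (637, -31, 150) -4 [-0.09  0.29  2.29  3.03  0.13 -1.48]
flip 45 (617, -27, 120) -11.3 [-0.02  0.37  2.34  3.49  0.36 -1.78]
flip 45 (617, -27, 120) -4 [-0.09  0.36  2.35  3.11  0.35 -1.55]
flip 45 (617, -27, 190) -11.3 [-0.02  0.2   2.35  3.75  0.21 -2.05]
flip 45 (617, -27, 190) -4 [-0.09  0.19  2.35  3.07  0.19 -1.52]
flip 45 (637, -31, 150) -11.3 [-0.03  0.31  2.31  3.57  0.28 -1.87]
flip 45 (637, -31, 150) -4 [-0.09  0.31  2.31  3.08  0.27 -1.53]
flip 45 (637, -31, 205) -11.3 [-0.03  0.19  2.31  3.87  0.18 -2.17]
flip 45 (637, -31, 205) -4 [-0.09  0.18  2.31  3.03  0.14 -1.47]
```

The normal wrist branch can't reach the tilt within the joint 5 limit, but the flipped one (q4≈π) can. I'll swing the wrist around the forearm axis in small steps, which only sways the plate mildly.

```bash
python3 - <<'E'
from kin import *
q0=observe()['q']; qf=np.array([-.03,.36,2.34,3.4,.4,-1.7])
best=None
for e in(46,48,50,52):
  for lab in((617,-27,115),(607,-25,115),(605,-25,130)):
    for yw in(-11.3,-7,-4):
      r=ik(*target(e,yw,lab),qf)
      if r.cost<.1: print(e,lab,yw,r.x.round(2))
lab=(609,-25,118);r=ik(*target(49,-8,lab),qf);qg=r.x;print('goal',qg.round(3),r.cost)
N=36;f=np.arange(N+1)/N
Q=q0+(qg-q0)*f[:,None]; Q[:,4]+= .12*np.sin(np.pi*f)
# keep higher midway
Q[:,1]-=.08*np.sin(np.pi*f)
F=[fk(q) for q in Q];print(F[0][0])
p=F[0][0];Rc=F[0][1];X=[];W=[]
for P,R in F[1:]:
    dx=np.round(P-p,0);w=np.round(np.degrees((R*Rc.inv()).as_rotvec()),1);p=p+dx;Rc=T.from_rotvec(np.radians(w))*Rc;X.append(dx.astype(int).tolist());W.append(w.tolist())
print(X[:18]);print(W[:18]);print(X[18:]);print(W[18:])
print('minz',min(P[2] for P,_ in F),[ (P+R.apply([45,0,0])).round().tolist() for P,R in F[::6]],np.linalg.norm(W,axis=1).max())
E
```

```text
46 (617, -27, 115) -11.3 [-0.02  0.39  2.34  3.47  0.4  -1.75]
46 (617, -27, 115) -7 [-0.06  0.38  2.35  3.26  0.39 -1.63]
46 (617, -27, 115) -4 [-0.09  0.38  2.35  3.11  0.39 -1.55]
46 (607, -25, 115) -11.3 [-0.02  0.38  2.36  3.47  0.41 -1.75]
46 (607, -25, 115) -7 [-0.06  0.38  2.37  3.26  0.4  -1.64]
46 (607, -25, 115) -4 [-0.08  0.37  2.37  3.11  0.4  -1.56]
46 (605, -25, 130) -11.3 [-0.02  0.34  2.37  3.49  0.38 -1.78]
46 (605, -25, 130) -7 [-0.06  0.33  2.37  3.27  0.37 -1.65]
46 (605, -25, 130) -4 [-0.09  0.33  2.38  3.11  0.37 -1.55]
48 (617, -27, 115) -11.3 [-0.02  0.4   2.35  3.44  0.46 -1.72]
48 (617, -27, 115) -7 [-0.06  0.4   2.35  3.25  0.45 -1.62]
48 (617, -27, 115) -4 [-0.09  0.4   2.36  3.11  0.45 -1.56]
48 (607, -25, 115) -11.3 [-0.02  0.39  2.37  3.44  0.47 -1.72]
48 (607, -25, 115) -7 [-0.06  0.39  2.37  3.25  0.46 -1.63]
48 (607, -25, 115) -4 [-0.08  0.39  2.37  3.12  0.46 -1.56]
48 (605, -25, 130) -11.3 [-0.02  0.35  2.38  3.46  0.43 -1.74]
48 (605, -25, 130) -7 [-0.06  0.35  2.38  3.26  0.43 -1.63]
48 (605, -25, 130) -4 [-0.09  0.35  2.38  3.11  0.43 -1.56]
50
[... 1870 characters left out ...]
], [-1, -12, -8], [-2, -12, -10], [-3, -12, -10], [-4, -12, -11], [-6, -13, -12], [-8, -12, -13], [-9, -11, -13], [-10, -12, -13], [-12, -10, -13]]
[[0.3, -2.4, -0.9], [0.0, -2.3, -1.1], [-0.3, -2.2, -1.3], [-0.5, -2.0, -1.5], [-0.9, -1.7, -1.6], [-1.0, -1.5, -1.8], [-1.3, -1.2, -1.9], [-1.6, -1.0, -2.0], [-1.7, -0.6, -2.0], [-1.8, -0.3, -2.0], [-2.0, 0.1, -2.0], [-2.1, 0.4, -2.1], [-2.2, 0.7, -1.9], [-2.2, 1.1, -1.9], [-2.1, 1.3, -1.8], [-2.2, 1.7, -1.7], [-2.1, 1.9, -1.6], [-2.0, 2.2, -1.4]]
minz 79.08554831174825 [[647.0, -32.0, 207.0], [619.0, 49.0, 189.0], [621.0, 117.0, 206.0], [644.0, 138.0, 233.0], [667.0, 106.0, 235.0], [664.0, 41.0, 191.0], [619.0, -26.0, 113.0]] 3.2863353450309964
```

Request:
drive_tool(xyz=[[-7, 12, -5], [-6, 13, -4], [-6, 13, -3], [-4, 13, -2], [-4, 14, -1], [-2, 13, 0], [-2, 12, 0], [-1, 13, 1], [0, 11, 2], [1, 11, 3], [2, 10, 3], [3, 9, 3], [3, 7, 3], [4, 7, 4], [5, 4, 3], [5, 4, 3], [6, 2, 3], [6, 0, 2]], rot=[[2.3, 1.0, 1.6], [2.3, 0.8, 1.6], [2.4, 0.5, 1.7], [2.5, 0.2, 1.6], [2.5, -0.1, 1.7], [2.5, -0.4, 1.6], [2.5, -0.6, 1.5], [2.4, -1.0, 1.4], [2.4, -1.2, 1.3], [2.2, -1.5, 1.1], [2.2, -1.8, 1.0], [1.9, -1.9, 0.8], [1.8, -2.1, 0.5], [1.6, -2.3, 0.4], [1.3, -2.4, 0.0], [1.1, -2.4, -0.1], [0.9, -2.5, -0.4], [0.5, -2.4, -0.6]])

```text
time: 16.62
tool_pos: [609.6, 144.3, 207.7]
tool_rot: [-2.397, -0.099, -0.861]
contact_force: [-0.3, 0.6, -0.6]
width: 31.9
```

```bash
python3 -c "
from h import *
o=observe();print(o['q'].round(3),o['tool_pos'].round(1),o['width'])"
```

```text
[-0.048  0.194  2.249  1.586  0.613  0.085] [609.6 144.3 207.7] 31.87079604382489
```

On the planned path; second half.

Request:
drive_tool(xyz=[[5, -1, 1], [6, -3, 1], [6, -5, 0], [5, -5, -2], [4, -7, -2], [4, -8, -4], [3, -10, -5], [2, -10, -6], [1, -11, -7], [-1, -12, -8], [-2, -12, -10], [-3, -12, -10], [-4, -12, -11], [-6, -13, -12], [-8, -12, -13], [-9, -11, -13], [-10, -12, -13], [-12, -10, -13], [0, 0, 0], [0, 0, 0]], rot=[[0.3, -2.4, -0.9], [0.0, -2.3, -1.1], [-0.3, -2.2, -1.3], [-0.5, -2.0, -1.5], [-0.9, -1.7, -1.6], [-1.0, -1.5, -1.8], [-1.3, -1.2, -1.9], [-1.6, -1.0, -2.0], [-1.7, -0.6, -2.0], [-1.8, -0.3, -2.0], [-2.0, 0.1, -2.0], [-2.1, 0.4, -2.1], [-2.2, 0.7, -1.9], [-2.2, 1.1, -1.9], [-2.1, 1.3, -1.8], [-2.2, 1.7, -1.7], [-2.1, 1.9, -1.6], [-2.0, 2.2, -1.4], [0, 0, 0], [0, 0, 0]])

```text
time: 19.12
tool_pos: [590.7, -21.7, 80.0]
tool_rot: [2.8, -0.195, 1.279]
contact_force: [0.3, -1.0, -0.9]
width: 31.8
```

```bash
python3 - <<'E'
from kin import *
o=observe();R=T.from_rotvec(o['tool_rot']).as_matrix()
print(o['q'].round(3),o['tool_pos'].round(1),o['width']);print(R.round(3))
lab=o['tool_pos']-11*R[:,2]+42*R[:,0];print('label by kinematics',lab,'elev',np.degrees(np.arcsin(R[2,0])),'yaw',np.degrees(np.arctan2(R[1,0],R[0,0])))
p,_,_=grab('scene');w,_,_=grab('wrist')
cv2.imwrite('pics/s4.png',np.hstack([cv2.resize(p[120:330,100:380],(440,330)),cv2.resize(w,(360,330))]))
p,d,W=world('scene')
m=(d>0)&(abs(W[...,0]-lab[0])<60)&(abs(W[...,1]-lab[1])<30)&(W[...,2]>95)&(W[...,2]<140)&(p.min(2)>200)
Q=W[m];print(len(Q),np.median(Q,0) if len(Q) else '')
m=(d>0)&(W[...,0]>590)&(W[...,0]<670)&(abs(W[...,1]-317)<60)&(W[...,2]>40)&(W[...,2]<90)
P=W[m];print('lid',np.polyfit(P[:,0]-630,P[:,2],1))
E
```

```text
[-0.045  0.392  2.372  3.296  0.481 -1.646] [590.7 -21.7  80. ] 31.821087563156095
[[ 0.648 -0.138  0.749]
 [-0.091 -0.99  -0.105]
 [ 0.756 -0.    -0.655]]
label by kinematics [609.70933404 -24.33230133 118.98055345] elev 49.0983589474047 yaw -7.961796708212839
1 [618.31661997 -33.8567099  130.89396165]
lid [2.02890477e-03 5.85457993e+01]
```

View pics/s4.png

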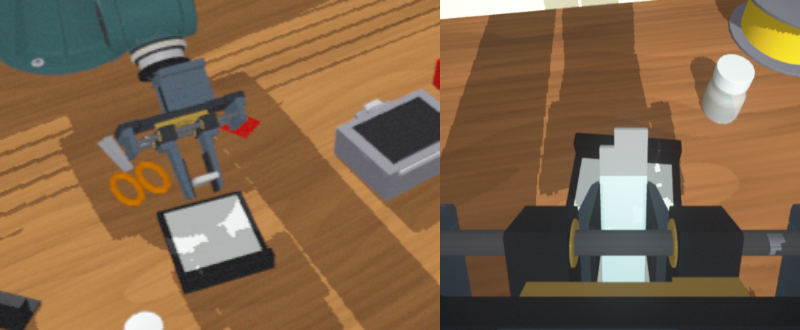

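The wrist view (right) shows the plate between the fingers, frosted notched end at (630,150) towards the rear bar, label face up; the scene view shows it above the pad and the scissors, swatch and case in place. One last check from the wrist depth.

```bash
python3 - <<'E'
from kin import *
o=observe();R=T.from_rotvec(o['tool_rot']).as_matrix()
p,d,W=world('wrist')
L=(W-(o['tool_pos']-11*R[:,2]))@R   # tool axes at grasp point
m=(d>0)&(abs(L[...,1])<13)&(abs(L[...,2])<15)&(L[...,0]>-30)&(L[...,0]<75)
P=L[m];print(len(P),np.polyfit(P[:,0],P[:,2],1),np.percentile(P,[1,50,99],axis=0).round(1))
w=P[P[:,0]>24];print('tip x',w[:,0].max())
print(o['qvel'].round(4),o['contact_force'])
E
```

```text
8042 [ 0.0033439  -2.97141592] [[-29.1 -12.7  -4.3]
 [ 23.5   0.6  -3. ]
 [ 55.   12.7   0.3]]
tip x 55.23100513958976
[-0.0012  0.0015  0.0028  0.0059 -0.0016 -0.006 ] [-0.66164941  1.13935479 -0.28633367]
```

```bash
python3 -c "
from workcell import *
print(finish_job())"
```

```text
the job is handed in; nothing more can be done
None
```

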